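Hold an angle bracket on its stud against a sprung plate

ROBOT

A 6-joint arm with a two-finger parallel gripper is mounted at the origin on a cart in front of the work surface, level with it; the furniture and walls round the work are solid. World frame = base frame: x ahead of the robot, y to its left, z up, the work surface at z = 0. Lengths are in m, angles in degrees, forces in N, time in s.
With the tool pointing down it reaches from about 0.3 to 0.75 m from the base axis. Payload 8.5 kg.
Tool frame: the origin (TCP) lies midway between the tips of the shut fingers; the grasp point (between the pads) lies 19 mm behind it; z points along the fingers, y is the line along which they close (so a half turn about z gives the same grasp; the last joint's range is limited). The gripper opens to 85 mm and grips with 20 to 120 N. Pads are 22 mm wide; open, the fingers measure 114 mm over their backs; the gripper's body (76 mm by 85 mm) begins 54 mm behind the grasp point. The pads swing forward as they close: fully open they stand 13 mm farther back than shut.
Start: joints at [-12.336, 21.807, 74.336, -0, 83.858, -12.336], TCP at [0.55, 0, 0.231] pointing down, gripper open.
Joint ranges: [-178.18, 178.18], [-50.72, 133.34], [12.68, 142.11], [-81.47, 261.47], [9.98, 163.14], [-165.26, 165.26]. Speed limits (degrees/s): [136.94, 136.94, 180, 180, 180, 180].

INTERFACE

Orientations are given as a 3x3 rotation matrix whose columns are the frame's x, y, z axes.
In Python, from rig import env, get_image, close_job gives the robot as it stands.
- The arm moves only by the tool step_arm, never from a script. Its argument "targets" is a list of rows, each a list of 2 entries, a list of its own where there are three numbers: the shift along the tool's x, y, z as a fraction of full scale, then the turn, a rotation vector about the tool's x, y, z as a fraction of full scale. In form: [[[x, y, z], [wx, wy, wz]], ...]. A call has 1 to 10 rows; each row is the pose to reach, as a shift and turn from the pose commanded when the call began, along the tool's axes at that moment; what a row does not reach only later rows make up. Full scale, the value 1, is 0.3 m for a shift and 45 degrees for a turn. A row lasts 1/12 s, in which the tool goes at most 41.7 mm and 7.16 degrees, less where a joint would pass 70% of its speed; a pose out of reach is approached as far as the arm can. A call with a number of a shift or a turn outside -1 to 1 is refused whole. A call with a gripper value outside its range is refused whole. "jaw" is the finger opening in mm, from 0 to 85.4, set as the call begins (left out, the last holds). The fingers move at their own pace and stop on an object; "grip_force" is the grip in N (left out, the last holds). Time passes only in rows, so rows that repeat a pose let the fingers close. It gives the time, the measured TCP pose, the force, the opening and the grip force at its end, in the units of the state.
- env.observe(): the state, without advancing time (a new reading comes with each control period).
- get_image(name): name is "scene" or "side" or "wrist"; returns a dict with "img" (480x640x3 uint8, red, green, blue), "z_map" (480x640 float32, m along the optical axis (not along the pixel's ray), 0 where there is no reading), "intrinsics" (3x3 intrinsics, pixels), "D" ([k1, k2, p1, p2, k3] as OpenCV has them; the pictures are not rectified), "rvec" (rotation vector, rad) and "tvec" (3), from world to camera coordinates, as OpenCV has them. Camera axes: x right, y down, z forward; pixel columns grow to the right and rows downward; lengths in m; the calibration is good to about 2 mm. A picture is of the moment at which its call begins.
- close_job(): hands the job in; it is judged then, once.
The state is a dict: "time_s": time; "q": joint angles; "qvel": joint speeds; "joint_efforts": joint torques, N m; "position": TCP position; "tool_rot": TCP orientation; "ft_force": force on the tool from outside, world axes, zero at the start; "wrist_torque": the same for the moment, N m; "grip_width": finger opening in m; "gripper_force": force on a finger pad.
Only numpy, scipy, OpenCV 4.12 (cv2) and the standard library are available. Lean on these libraries where they do the work, as an engineer would, in place of code of your own. Each camera call takes 0.05 s, during which the arm holds its last target. There are 200 camera calls.

TASK

Pick up the yellow angle bracket, hang it by its hole on the stud of the mounting fixture with its back against the sprung plate and its foot towards you, and press the plate back until its red pointer is in the green band (about 10 N), never as far as the end stop. Be my third hand while I put the nut on: keep the bracket gripped, upright and steadily pressed flat on the plate, and finish the program still holding it so. Leave the other things on the bench where they are.

Things in the scene. Friction and masses are not known exactly. Their poses are not given: they have to be found in the camera images.
- bracket: loose yellow angle bracket, 0.15-0.35 kg, standing on its foot. Upright 44 mm wide (y), 120 high, 6 thick (x -6 to 0); foot 60 long (x -60 to 0), 44 wide, 6 thick. Origin: middle of the back face's lower edge; back face x = 0 looks to +x, foot runs to -x. 18 mm hole along x, 50 mm up. Grip across the 44 mm width, fingertips 87 mm up or higher, to stay above the fixture's plate.
- bracket_hole (a point): centre of the bracket's 18 mm hole, on the back face (0, 0, 50 mm in the bracket's frame); axes as the bracket's.
- bracket_top (a point): middle of the bracket's top edge (-3, 0, 120 mm in the bracket's frame).
- fixture: mounting fixture fixed to the bench: base 155x124x12 mm (x -20 to 135), rear block 97 mm high, sprung upright steel plate 70 mm wide, 40 to 110 mm above the bench, front face to -x. Origin on the bench under that face at rest; +x: the plate is pushed back, roughly away from the robot. Scale rail with white, green, red top 53 mm to -y, 93 mm high; the plate's red pointer moves over it.
- stud_root (a point): where the stud leaves the plate: on the stud's axis, in the plate's front face, 85 mm above the bench. Moves with the plate; axes as the fixture's, the stud points to -x.
- stud_tip (a point): free end of the 10 mm stud, on its axis, 34 mm in front of the plate (slightly thinner in its last 6 mm).
- press_plate (a joint): how far the plate has been pushed back, m: 0 at rest, 0.040 at the end stop. Spring of 0.5 N per mm (10 N at 0.020). Pointer in the green band from 0.012 to 0.028. The stud moves with the plate.
- v_block: ground steel V-block, 50x52x45 mm; a bystander, origin at the centre of its underside, z up.
- black_gear: black gear with hub, 56 mm across, 30 mm high; a bystander, origin at the centre of its underside, z up.
- setup_block: ground steel setup block with holes, 25x75x50 mm; a bystander, origin at the centre of its underside, z up.
- collet: steel collet, 29 mm across, 34 mm high; a bystander, origin at the centre of its underside, z up.
- mint_carton: small mint-coloured carton, 30x34x42 mm; a bystander, origin at the centre of its underside, z up.
- dome_cap: steel dome cap, 52 mm across, 32 mm high; a bystander, origin at the centre of its underside, z up.
Not all that is in view belongs to the job. Of the things that look like the bracket, take the one that is farthest to the robot's left at the start.

How it is judged:
By the outcome, as a careful person would: the job done as asked, in the order asked, and still so for the second after the job is handed in, while the arm keeps its last pose, push and grip.
It also fails if it takes over 38 s, if anything falls off the work surface, if the arm or the gripper's body presses on something with over 40 N, if the wrist force passes 120 N, or if a joint passes its speed limit or range.

## Working session

There is one attempt and no reset: what is moved stays moved. The work goes in short steps, Python scripts to look and compute and a tool call to move; the robot and the scene stay as the last step left them, time stands still between calls to the robot, and variables do not carry over. Pictures are saved under pics/ and viewed, at most 10 in all, crops included, and the job is handed in when it is done.

Besides the shell and the picture viewer there is one more tool, called in YAML: its name, and indented under it one key for each argument. step_arm: Moves the arm, as the interface text tells. Its arguments: {"type":"object","properties":{"targets":{"type":"array","items":{"type":"array"}},"jaw":{"type":"number"},"grip_force":{"type":"number"}},"required":["targets"]}

```bash
mkdir -p pics; cat > h.py <<'E'
import numpy as np, cv2
from rig import env, get_image, close_job
def grab(n,tag):
    d=get_image(n); cv2.imwrite(f'pics/{tag}.png',d['img'][...,::-1]); np.savez(f'{tag}.npz',**d); return d
def world(d):
    K,D=d['intrinsics'],np.array(d['D']); R=cv2.Rodrigues(np.array(d['rvec'],float))[0]; t=np.array(d['tvec'],float).ravel()
    v,u=np.mgrid[:480,:640]; p=cv2.undistortPoints(np.stack([u,v],-1).reshape(-1,1,2).astype(np.float64),K,D).reshape(480,640,2)
    c=np.dstack([p,np.ones((480,640))])*d['z_map'][...,None]
    W=(c-t)@R; W[d['z_map']==0]=np.nan; return W
def yellow(d):
    h=cv2.cvtColor(d['img'],cv2.COLOR_RGB2HSV); return cv2.inRange(h,(18,110,70),(38,255,255))
E
python3 - <<'E'
from h import *
for n in('scene','side'):
    d=grab(n,n+'0'); W=world(d); m=yellow(d)
    k,l,s,c=cv2.connectedComponentsWithStats(m)
    for i in range(1,k):
        if s[i,4]>60:
            w=W[l==i]; print(n,s[i],c[i].round(),np.nanpercentile(w,[3,50,97],axis=0).round(3).tolist())
print(env.observe())
E
```

```text
scene [274 197  37  25 208] [291. 211.] [[0.718, -0.327, 0.059], [0.737, -0.238, 0.063], [0.768, -0.185, 0.067]]
scene [323 206  17  44 480] [332. 224.] [[0.546, -0.241, 0.003], [0.592, -0.231, 0.067], [0.618, -0.13, 0.119]]
scene [190 250   9  15  68] [194. 258.] [[0.864, 0.022, 0.001], [0.869, 0.071, 0.037], [0.899, 0.083, 0.05]]
scene [ 223  293   38   61 1019] [237. 327.] [[0.552, 0.224, 0.001], [0.603, 0.249, 0.028], [0.611, 0.27, 0.119]]
side [316 165  25  46 323] [330. 199.] [[0.548, 0.22, -0.002], [0.588, 0.23, 0.006], [0.606, 0.291, 0.113]]
side [ 323  283   30   52 1183] [340. 309.] [[0.571, -0.244, 0.004], [0.595, -0.237, 0.063], [0.616, -0.188, 0.119]]
{'time_s': 0.1, 'q': array([-1.23368788e+01,  2.18359163e+01,  7.43788283e+01,  1.27040039e-03,
        8.38580585e+01, -1.23361249e+01]), 'qvel': array([ 0.00885005, -0.08836633, -0.0911131 , -0.01421723, -0.02803382,
        0.03365836]), 'joint_efforts': array([ 3.76895419e-03, -4.49219084e+01, -2.31655884e+01, -2.33104493e-04,
        3.63802450e-03,  7.57992581e-06]), 'position': array([5.49740244e-01, 4.97514852e-05, 2.30794210e-01]), 'tool_rot': array([[ 1.57252435e-05,  9.99999235e-01, -1.23660211e-03],
       [ 9.99999957e-01, -1.53629013e-05,  2.93023263e-04],
       [ 2.93004042e-04, -1.23660667e-03, -9.99999192e-01]]), 'ft_force': array([-0.36607313,  0.20913126, -0.5157205 ]), 'wrist_torque': array([-0.01222611, -0.01537308, -0.04602032]), 'gripper_force': 0.0, 'grip_width': 0.08575186218790735}
```

View pics/scene0.png

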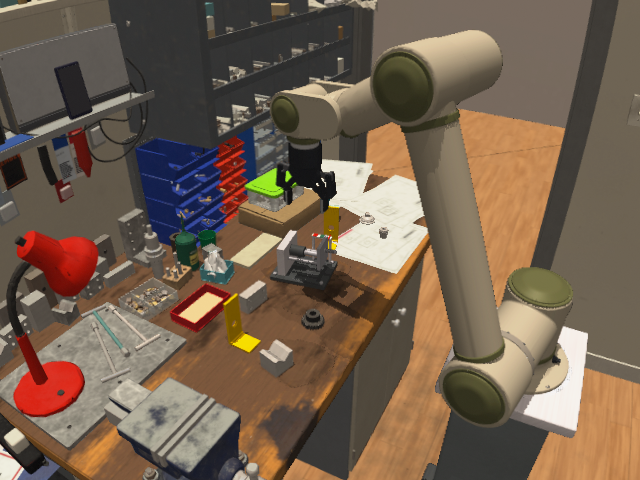

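View pics/side0.png

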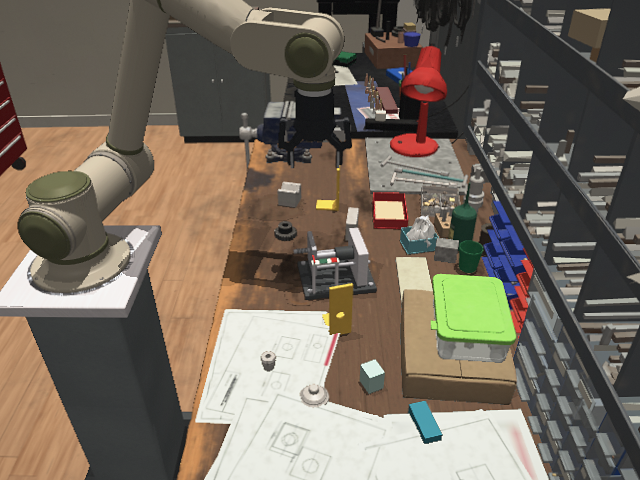

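The things that look like the bracket are A at scene (237,327), side (330,199), y≈+0.24, and B at scene (332,224), side (340,309), y≈-0.235. Farthest left (+y) is A. The fixture is at scene (305,262), side (335,265). Its plate faces the robot.

```bash
python3 - <<'E'
from h import *
S={n:dict(np.load(n+'0.npz')) for n in('scene','side')}
crops=[]
for n,(x,y) in (('scene',(195,275)),('scene',(255,210)),('side',(280,215))):
    w=100;h=100; crops.append(cv2.resize(S[n]['img'][y:y+h,x:x+w,::-1],(266,266),interpolation=cv2.INTER_CUBIC))
cv2.imwrite('pics/c1.png',np.hstack(crops))
for n in S:
    d=S[n];R=cv2.Rodrigues(d['rvec'])[0]; print(n,'cam',(-R.T@d['tvec'].ravel()).round(3))
    W=world(d); m=cv2.erode(yellow(d),np.ones((2,2)))>0
    A=m&(W[...,1]>.18)&(W[...,1]<.3)&(W[...,0]<.65)&(W[...,0]>.5)
    P=W[A]
    for nm,q in(('up',P[P[:,2]>.02]),('top',P[P[:,2]>.112]),('foot',P[P[:,2]<.009])):
        if len(q)>3:
            r=cv2.minAreaRect((q[:,:2]*1000).astype(np.float32)); print(n,nm,len(q),q.mean(0).round(4),np.round(r[0],1),np.round(r[1],1),r[2])
    F=(W[...,0]>.45)&(W[...,0]<.85)&(abs(W[...,1])<.16)&(W[...,2]>.006)&(W[...,2]<.13)
    k,l,s,c=cv2.connectedComponentsWithStats(F.astype(np.uint8))
    for i in range(1,k):
        if s[i,4]>80: 
            w=W[l==i]; print(n,s[i],np.percentile(w,[2,50,98],axis=0).round(3).tolist())
            for a,b in((.006,.016),(.04,.07),(.07,.1),(.1,.12)):
                q=w[(w[:,2]>a)&(w[:,2]<b)]
                if len(q)>5: r=cv2.minAreaRect((q[:,:2]*1000).astype(np.float32)); print('  ',a,len(q),np.round(r[0],1),np.round(r[1],1),round(r[2],1))
E
```

```text
scene cam [0.032 0.916 0.822]
scene up 497 [0.6038 0.2478 0.0736] [604.9 246.6] [47.6  9.4] 85.70213317871094
scene top 62 [0.604  0.2472 0.1172] [604.6 245.4] [43.7  7.5] 85.20034790039062
scene foot 352 [0.5758 0.2505 0.0055] [601.3 240.8] [ 56.2 117.9] 70.27156829833984
scene [ 199  230  138   60 4129] [[0.519, -0.142, 0.007], [0.63, -0.038, 0.017], [0.822, 0.097, 0.1]]
   0.006 2034 [664.8 -27.4] [264.2 318.5] 89.7
   0.04 693 [679.6 -17. ] [337.3 110.4] 24.3
   0.07 756 [671.3 -32.8] [340.4 112.1] 24.0
   0.1 85 [581.9 -76. ] [ 70.8 116.5] 76.8
scene [239 281  28  31 526] [[0.621, 0.088, 0.007], [0.63, 0.129, 0.039], [0.653, 0.159, 0.052]]
   0.006 76 [628.6 125.2] [75.4 22.5] 66.5
   0.04 250 [637.6 122.1] [74.7 29.1] 83.3
scene [199 284  32  18 210] [[0.694, 0.135, 0.007], [0.748, 0.14, 0.019], [0.781, 0.159, 0.03]]
   0.006 75 [738.5 148.8] [25.9 88.1] 87.1
scene [301 309  24  20 313] [[0.451, 0.094, 0.007], [0.47, 0.121, 0.016], [0.498, 0.138, 0.031]]
   0.006 155 [470.9 116.9] [55.7 44. ] 31.7
side cam [ 0.561 -1.019  0.766]
side up 47 [0.6023 0.2248 0.0646] [602.  242.3] [
[... 293 characters left out ...]
0.006 1426 [583.2   3.2] [161.9 270.2] 6.0
   0.04 788 [590.5  14. ] [130.8 285.4] 3.4
   0.07 1069 [579.1 -74.5] [154.1 105.8] 16.1
   0.1 119 [538.4 -72.5] [10.3 74.4] 10.7
side [ 374  214   76   47 1532] [[0.698, -0.006, 0.007], [0.789, 0.048, 0.03], [0.847, 0.14, 0.077]]
   0.006 288 [771.   67.4] [ 84.1 200.5] 25.5
   0.04 393 [816.4  36.8] [ 47.2 106.7] 45.8
   0.07 78 [794.5  59.4] [23.9 32.3] 88.2
side [277 221  20  18 270] [[0.451, 0.081, 0.008], [0.472, 0.098, 0.018], [0.495, 0.123, 0.031]]
   0.006 122 [474.5 101.3] [46.8 43.3] 3.9
side [ 396  257   37   48 1086] [[0.726, -0.125, 0.008], [0.761, -0.064, 0.012], [0.796, -0.004, 0.015]]
   0.006 1082 [761.9 -78.4] [163.3  71.2] 88.0
```

View pics/c1.png

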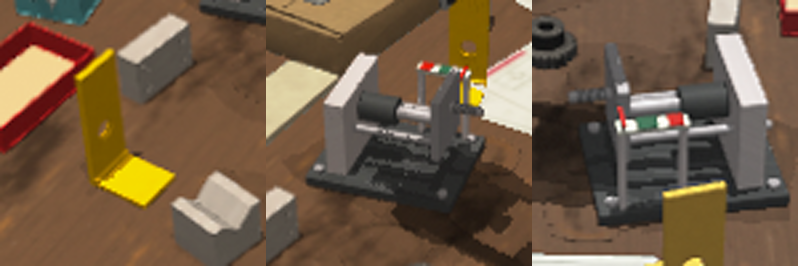

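Crop check: the left-hand bracket A is a full yellow angle with its hole and its foot towards the robot. The fixture's stud points towards the robot. I'll take a wrist view of the fixture from here and fit its edges from there.

```bash
python3 - <<'E'
from h import *
d=grab('wrist','w0'); W=world(d); R=cv2.Rodrigues(d['rvec'])[0]; print('cam',(-R.T@d['tvec'].ravel()).round(3), R.round(2).tolist())
for p in [(x,y) for y in range(20,480,55) for x in range(40,640,90)]: pass
np.save('W0.npy',W)
ok=np.isfinite(W[...,0])
F=ok&(W[...,2]>.1)&(W[...,2]<.116)
k,l,s,c=cv2.connectedComponentsWithStats(F.astype(np.uint8))
for i in range(1,k):
    if s[i,4]>60: q=W[l==i]; r=cv2.minAreaRect((q[:,:2]*1000).astype(np.float32)); print(s[i],q.mean(0).round(4),r)
E
```

```text
cam [0.549 0.076 0.373] [[1.0, 0.0, -0.0], [0.0, -0.95, 0.3], [-0.0, -0.3, -0.95]]
[ 295  277   31   95 1457] [ 0.5419 -0.0694  0.1092] ((541.909423828125, -72.41788482666016), (10.182003021240234, 70.43120574951172), 9.802845001220703)
```

View pics/w0.png

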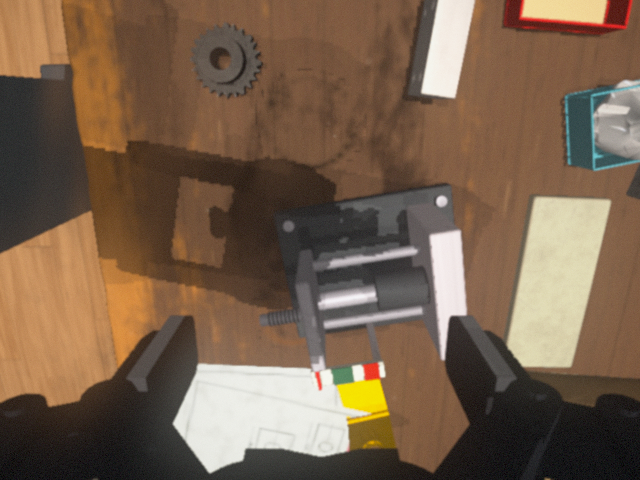

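The wrist view shows the plate's top edge at (310,315) and the stud at (262-298,319). The scale rail is at (348,376) with the pointer at its left end, and the rear block is at (450,290). Next I refine stud, plate and yaw.

```bash
python3 - <<'E'
from h import *
W=np.load('W0.npy'); v,u=np.mgrid[:480,:640]
def box(a,b,c,d): return (u>=a)&(u<b)&(v>=c)&(v<d)
q=W[box(255,297,300,335)&(W[...,2]>.07)&(W[...,2]<.1)]
print('stud',len(q),q.min(0).round(4),q.max(0).round(4)); l=cv2.fitLine((q[:,:2]*1000).astype(np.float32),cv2.DIST_HUBER,0,.01,.01).ravel(); print(l,np.degrees(np.arctan2(l[1],l[0])))
o=l[2:]/1000
m=(W[...,2]>.104)&(W[...,2]<.116)&box(285,330,270,380); q=W[m]
l=cv2.fitLine((q[:,:2]*1000).astype(np.float32),cv2.DIST_HUBER,0,.01,.01).ravel(); print('plate line',l,np.degrees(np.arctan2(l[1],l[0]))-90)
def rect(nm,q):
  r=cv2.minAreaRect((q[:,:2]*1000).astype(np.float32)); print(nm,len(q),np.round(r[0],1),np.round(r[1],1),round(r[2],2),q[:,2].mean().round(4))
rect('plate',q)
rect('rear',W[box(405,480,200,380)&(W[...,2]>.09)&(W[...,2]<.103)])
rect('rail',W[box(310,390,355,395)&(W[...,2]>.086)&(W[...,2]<.1)])
rect('base',W[box(270,470,180,345)&(W[...,2]>.008)&(W[...,2]<.016)])
e=np.array([np.cos(np.radians(9.8)),np.sin(np.radians(9.8))])
print('plate depth pctl',np.percentile(q[:,:2]@e,[0,2,5,50,95,98,100]).round(4))
n=np.array([-e[1],e[0]]);print('plate lateral',np.percentile(q[:,:2]@n,[0,1,50,99,100]).round(4),'z',np.percentile(q[:,2],[5,50,95]))
E
```

```text
stud 484 [ 0.5037 -0.0822  0.0822] [ 0.5312 -0.0692  0.0917]
[ 9.8551792e-01  1.6957115e-01  5.1793213e+02 -7.4554611e+01] 9.762887
plate line [ 1.6861382e-01 -9.8568219e-01  5.4187805e+02 -6.9763725e+01] -170.29276
plate 1378 [541.9 -72.4] [10.2 70.4] 9.84 0.1096
rear 3300 [640.7 -55.7] [ 22.9 100.1] 9.75 0.0967
rail 1380 [ 568.5 -114.1] [56.3 32.1] 7.71 0.0924
base 10911 [593.8 -63.5] [155.7 123.8] 9.74 0.0122
plate depth pctl [0.5166 0.5169 0.5174 0.5221 0.5265 0.5266 0.5268]
plate lateral [-0.1988 -0.1973 -0.1604 -0.1291 -0.1284] z [0.10719997 0.10983094 0.11096033]
```

Fixture origin is (0.537,-0.0733), yaw 9.8°. The base, plate and stud-tip sizes all agree. Now I move above bracket A and turn to grip across y.

step_arm:
  targets:
    - [[0.82,0.18,0],[0,0,1]]
    - [[0.82,0.18,0],[0,0,1]]
    - [[0.82,0.18,0],[0,0,1]]
    - [[0.82,0.18,0],[0,0,1]]
    - [[0.82,0.18,0],[0,0,1]]
    - [[0.82,0.18,0],[0,0,1]]
    - [[0.82,0.18,0],[0,0,1]]
  jaw: 85

```text
time_s: 0.73
position: [0.6038, 0.2505, 0.2305]
tool_rot: [[0.709, 0.705, -0.001], [0.705, -0.709, 0.001], [0.0, -0.001, -1.0]]
ft_force: [-0.0, 0.5, -0.6]
grip_width: 0.0848
gripper_force: 0.0
```

step_arm:
  targets:
    - [[0,0,0],[0,0,1]]
    - [[0,0,0],[0,0,1]]
    - [[0,0,0],[0,0,1]]
    - [[0,0,0],[0,0,1]]
    - [[0,0,0],[0,0,1]]
    - [[0,0,0],[0,0,1]]
    - [[0,0,0],[0,0,1]]
    - [[0,0,0],[0,0,1]]

```text
time_s: 1.4
position: [0.6039, 0.246, 0.2309]
tool_rot: [[1.0, -0.001, -0.001], [-0.001, -1.0, -0.0], [-0.001, 0.0, -1.0]]
ft_force: [-0.2, 0.4, 0.2]
grip_width: 0.085
gripper_force: 0.0
```

```bash
python3 - <<'E'
from h import *
s=env.observe(); print(s['time_s'],s['position'],s['tool_rot'].round(4),s['q'])
d=grab('wrist','w1'); W=world(d); m=cv2.erode(yellow(d),np.ones((3,3)))>0
P=W[m]; print(len(P),np.nanpercentile(P,[1,50,99],axis=0).round(4))
def rect(nm,q):
  if len(q)<5: return print(nm,len(q))
  r=cv2.minAreaRect((q[:,:2]*1000).astype(np.float32)); print(nm,len(q),np.round(r[0],1),np.round(r[1],1),round(r[2],2),np.nanmean(q[:,2]).round(4))
rect('top',P[P[:,2]>.115]); rect('up',P[(P[:,2]>.04)&(P[:,2]<.112)]); rect('foot',P[(P[:,2]<.009)&(P[:,0]<.595)])
E
```

```text
1.4 [0.60387473 0.24598672 0.23091495] [[ 1.0e+00 -1.2e-03 -8.0e-04]
 [-1.2e-03 -1.0e+00 -2.0e-04]
 [-8.0e-04  2.0e-04 -1.0e+00]] [1.17817868e+01 3.24859925e+01 5.61696181e+01 5.04046492e-04
 9.13919178e+01 1.01851326e+02]
3786 [[0.5504 0.2218 0.0044]
 [0.6078 0.2438 0.0703]
 [0.6101 0.2656 0.1212]]
top 821 [605.8 243.2] [43.8  6.7] 86.38 0.1196
up 1464 [607.1 242.9] [43.4  4.6] 86.3 0.0798
foot 936 [564.  237.5] [35.3 63.5] 25.36 0.006
```

View pics/w1.png

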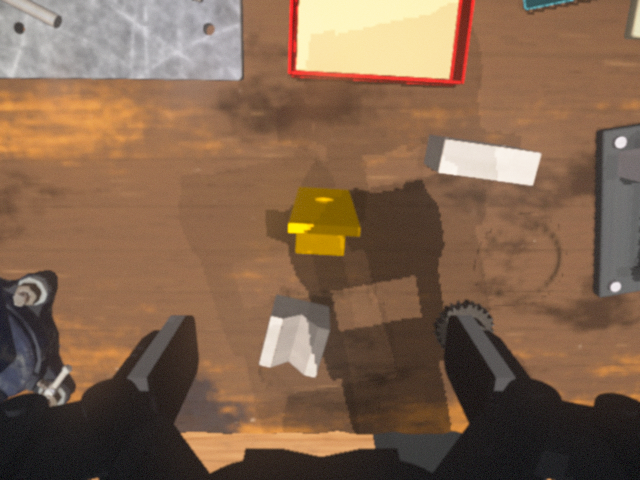

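Bracket A's top centre is at image (324,229), world (0.606,0.243), yaw -3.65°, and its size of 44 x 6.7 mm checks. I go down and close.

step_arm:
  targets:
    - [[0.006,0.009,0.1],[0,0,0.081]]
    - [[0.006,0.009,0.2],[0,0,0.081]]
    - [[0.006,0.009,0.3],[0,0,0.081]]
    - [[0.006,0.009,0.4],[0,0,0.081]]
    - [[0.006,0.009,0.45],[0,0,0.081]]
    - [[0.006,0.009,0.483],[0,0,0.081]]
    - [[0.006,0.009,0.483],[0,0,0.081]]
    - [[0.006,0.009,0.483],[0,0,0.081]]

```text
time_s: 2.12
position: [0.6061, 0.2434, 0.087]
tool_rot: [[0.998, -0.063, 0.001], [-0.063, -0.998, 0.0], [0.001, -0.0, -1.0]]
ft_force: [0.2, 1.1, 0.8]
grip_width: 0.0849
gripper_force: 0.0
```

step_arm:
  targets:
    - [[0,0,0],[0,0,0]]
    - [[0,0,0],[0,0,0]]
    - [[0,0,0],[0,0,0]]
    - [[0,0,0],[0,0,0]]
    - [[0,0,0],[0,0,0]]
    - [[0,0,0],[0,0,0]]
    - [[0,0,0],[0,0,0]]
    - [[0,0,0],[0,0,0]]
  jaw: 30
  grip_force: 100

```text
time_s: 2.78
position: [0.6064, 0.2436, 0.0878]
tool_rot: [[0.998, -0.063, 0.003], [-0.063, -0.998, 0.001], [0.003, -0.001, -1.0]]
ft_force: [0.1, -0.3, 5.5]
grip_width: 0.0419
gripper_force: 100.8
```

step_arm:
  targets:
    - [[0,0,-0.08],[0,0,0]]
    - [[0,0,-0.18],[0,0,0]]
    - [[0,0,-0.3],[0,0,0]]
    - [[0,0,-0.4],[0,0,0]]
    - [[0,0,-0.48],[0,0,0]]
    - [[0,0,-0.53],[0,0,0]]

```text
time_s: 3.28
position: [0.606, 0.2434, 0.2486]
tool_rot: [[0.998, -0.063, 0.004], [-0.063, -0.998, 0.001], [0.004, -0.001, -1.0]]
ft_force: [-0.6, 0.4, -1.8]
grip_width: 0.0415
gripper_force: 101.9
```

step_arm:
  targets:
    - [[-0.04,0.08,0],[0,0,-0.03]]
    - [[-0.08,0.18,0],[0,0,-0.07]]
    - [[-0.13,0.3,0],[0,0,-0.11]]
    - [[-0.18,0.42,0],[0,0,-0.15]]
    - [[-0.23,0.54,0],[0,0,-0.19]]
    - [[-0.27,0.66,0],[0,0,-0.23]]
    - [[-0.31,0.78,0],[0,0,-0.26]]
    - [[-0.34,0.88,0],[0,0,-0.298]]
    - [[-0.359,0.96,0],[0,0,-0.298]]
    - [[-0.359,1,0],[0,0,-0.298]]

```text
time_s: 4.12
position: [0.4779, -0.0514, 0.2455]
tool_rot: [[0.986, 0.167, -0.001], [0.167, -0.986, -0.0], [-0.001, 0.0, -1.0]]
ft_force: [0.7, -1.0, -3.0]
grip_width: 0.042
gripper_force: 102.1
```

```bash
cat >> h.py <<'E'
def rect(nm,q):
  if len(q)<5: return print(nm,len(q))
  r=cv2.minAreaRect((q[:,:2]*1000).astype(np.float32)); print(nm,len(q),np.round(r[0],1),np.round(r[1],1),round(r[2],2),np.nanmean(q[:,2]).round(4))
def bracket(d,s,tag=''):
    W=world(d); m=cv2.erode(yellow(d),np.ones((3,3)))>0
    p=s['position']; R=s['tool_rot']; L=(W-p)@R   # tool frame
    m&=(abs(L[...,1])<.035)&(L[...,2]>-.06)&(L[...,2]<.13)&(abs(L[...,0])<.09)
    return W,L,m
E
python3 - <<'E'
from h import *
d=grab('wrist','w2'); s=env.observe(); print(s['time_s'],s['position'],s['tool_rot'].round(4).tolist(),s['ft_force'],s['grip_width'])
W,L,m=bracket(d,s); q=L[m]; print(len(q),np.percentile(q,[1,50,99],axis=0).round(4))
b=q[(q[:,2]>.0)&(q[:,2]<.07)&(q[:,0]>-.02)]
A=np.c_[np.ones(len(b)),b[:,1:]]; 
for _ in range(4):
    c=np.linalg.lstsq(A,b[:,0],rcond=None)[0]; r=b[:,0]-A@c; k=abs(r)<.003; A,b=A[k],b[k]
print('back plane tool x = c0+c1*y+c2*z',c,'deg',np.degrees(c[1:]),r.std(),len(b))
print('y extents',np.percentile(b[:,1],[1,99]))
b=q[q[:,2]<-.02]; print('top',np.percentile(b,[1,50,99],axis=0).round(4) if len(b) else None)
E
```

```text
4.1667 [ 0.47871712 -0.05224771  0.24546632] [[0.986, 0.1665, -0.0002], [0.1665, -0.986, -0.0009], [-0.0004, 0.0009, -1.0]] [ 1.01515915 -2.85758289 -3.07860452] 0.041526716224684575
15474 [[-0.0035 -0.021  -0.033 ]
 [ 0.0018 -0.0003 -0.0052]
 [ 0.0028  0.0205  0.0837]]
back plane tool x = c0+c1*y+c2*z [ 0.00183071  0.00281467 -0.00341389] deg [ 0.16126868 -0.19560145] 0.00041781853467505003 5953
y extents [-0.02155208  0.02091672]
top [[-0.0036 -0.0202 -0.0333]
 [ 0.0017 -0.0002 -0.0309]
 [ 0.0028  0.0203 -0.0202]]
```

View pics/w2.png

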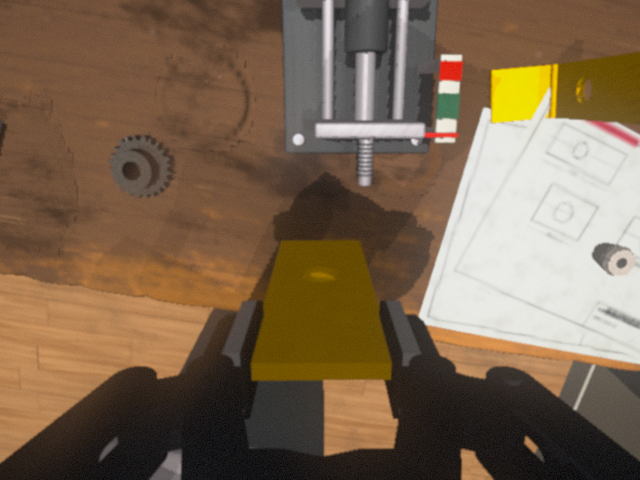

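The bracket hangs straight in the grip, with its back face at (325,310) and hole at (321,275). The plate top (370,130), stud (366,150-185) and pointer (440,135) are visible in the same view, so I measure the stud in the tool frame from here.

```bash
cat >> h.py <<'E'
def stud(d,s,b):
    W=world(d); L=(W-s['position'])@s['tool_rot']; Z=W[...,2]
    v,u=np.mgrid[:480,:640]; ok=(u>=b[0])&(u<b[1])&(v>=b[2])&(v<b[3])
    F=np.array([.537,-.0733,0]); c,n=np.cos(np.radians(9.77)),np.sin(np.radians(9.77)); Q=(W-F)@np.array([[c,-n,0],[n,c,0],[0,0,1]])
    p=ok&(Z>.104)&(Z<.118)&(abs(Q[...,0]-.02)<.04)&(abs(Q[...,1])<.045)
    print('plate'); rect(' world',W[p]); r=L[p]; print(' tool xy pct',np.percentile(r,[1,50,99],axis=0).round(4).tolist())
    q=ok&(Z>.07)&(Z<.1)&(Q[...,0]<-.003)&(Q[...,0]>-.045)&(abs(Q[...,1])<.02)
    if q.sum()>10:
        r=L[q]; print('stud n',q.sum(),'tool pct',np.percentile(r,[1,50,99],axis=0).round(4).tolist(),'Q',np.percentile(Q[q],[1,50,99],axis=0).round(4).tolist())
E
python3 - <<'E'
from h import *
d=dict(np.load('w2.npz')); s=env.observe(); print(s['position'])
stud(d,s,(280,480,100,200))
W,L,m=bracket(d,s); h=cv2.cvtColor(d['img'],cv2.COLOR_RGB2HSV)
q=L[255:295,295:350].reshape(-1,3); w=W[255:295,295:350].reshape(-1,3)
# hole: pixels whose point lies off the back plane
k=abs(q[:,0]-.0017)>.0035; print(k.sum(), q[k].mean(0))
vv,uu=np.nonzero((abs(L[...,0]-.0017)>.0035)[255:295,295:350]); print(uu.min()+295,uu.max()+295,vv.min()+255,vv.max()+255)
print('neighbour on-plane at hole edges', L[275,uu.min()+293],L[275,uu.max()+297], L[vv.min()+253,321],L[vv.max()+257,321])
E
```

```text
[ 0.47871712 -0.05224771  0.24546632]
plate
 world 1867 [542.1 -72.5] [10.1 69.7] 9.84 0.1098
 tool xy pct [[0.0542, -0.0038, 0.1338], [0.0593, 0.0302, 0.1356], [0.0642, 0.0643, 0.1382]]
stud n 642 tool pct [[0.0205, 0.0254, 0.1541], [0.0366, 0.03, 0.1563], [0.0508, 0.0353, 0.1603]] Q [[-0.0336, -0.005, 0.0852], [-0.0174, 0.0004, 0.0891], [-0.0032, 0.005, 0.0914]]
195 [-0.00916089 -0.00058051  0.05927844]
303 336 274 281
neighbour on-plane at hole edges [ 0.00016592 -0.00905014  0.04049359] [0.00011553 0.00788418 0.04068746] [-0.00105603  0.00010193  0.0472382 ] [1.54959615e-03 9.56258373e-05 2.81502589e-02]
```

step_arm:
  targets:
    - [[0,0.05,0.04],[0,0,0]]
    - [[0,0.1,0.12],[0,0,0]]
    - [[0,0.1,0.22],[0,0,0]]
    - [[0,0.1,0.32],[0,0,0]]
    - [[0,0.1,0.38],[0,0,0]]
    - [[0,0.1,0.41],[0,0,0]]
    - [[0,0.1,0.41],[0,0,0]]
    - [[0,0.1,0.41],[0,0,0]]
    - [[0,0.1,0.41],[0,0,0]]

```text
time_s: 4.92
position: [0.4852, -0.0788, 0.1237]
tool_rot: [[0.985, 0.17, 0.002], [0.17, -0.985, -0.001], [0.002, 0.001, -1.0]]
ft_force: [0.6, 0.6, -2.1]
grip_width: 0.0418
gripper_force: 102.2
```

```bash
python3 - <<'E'
from h import *
d=grab('wrist','w3'); s=env.observe(); print(s['time_s'],s['position'],s['tool_rot'].round(4).tolist(),s['ft_force'])
stud(d,s,(0,640,0,480))
W,L,m=bracket(d,s); q=L[m]; print('top',np.percentile(q,[1,50,99],axis=0).round(4).tolist())
g=grab('scene','s3'); g2=grab('side','d3')
def proj(d,P): return cv2.projectPoints(np.array(P,float).reshape(1,3),d['rvec'],d['tvec'],d['intrinsics'],d['D'])[0].ravel()
a=proj(g,(.52,-.08,.09)).astype(int); b=proj(g2,(.52,-.08,.09)).astype(int); print(a,b)
c=lambda i,p:cv2.resize(i['img'][p[1]-50:p[1]+50,p[0]-50:p[0]+50,::-1],(400,400),interpolation=cv2.INTER_CUBIC)
cv2.imwrite('pics/c3.png',np.hstack([c(g,a),c(g2,b)]))
E
```

```text
4.9667 [ 0.4851035  -0.07886054  0.12373176] [[0.9855, 0.1699, 0.0025], [0.1699, -0.9855, -0.001], [0.0023, 0.0014, -1.0]] [-0.12799349  0.41024804 -3.38635172]
plate
 world 5375 [542.1 -72.8] [10.3 70.2] 9.46 0.1097
 tool xy pct [[0.0524, -0.0301, 0.0124], [0.0575, 0.0035, 0.014], [0.0621, 0.0373, 0.0188]]
stud n 1641 tool pct [[0.0185, -0.0016, 0.0327], [0.0348, 0.0034, 0.0346], [0.0487, 0.0083, 0.0389]] Q [[-0.0335, -0.0051, 0.0849], [-0.0172, -0.0001, 0.0892], [-0.0034, 0.0049, 0.0911]]
top [[-0.003, -0.02, -0.0329], [0.0026, 0.0007, -0.0057], [0.0035, 0.0215, 0.0826]]
[331 247] [302 249]
```

View pics/w3.png

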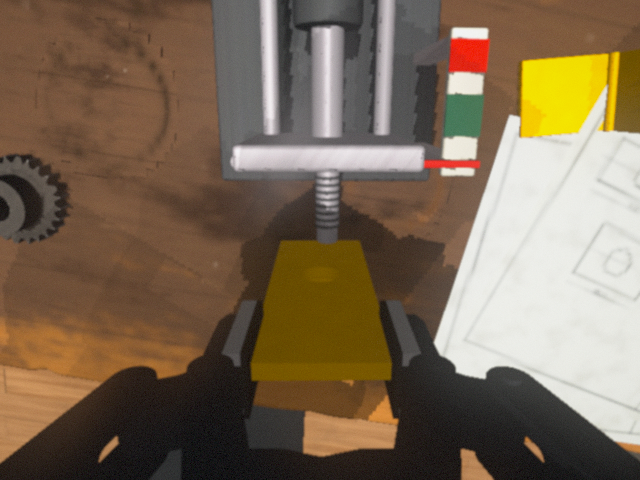

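View pics/c3.png

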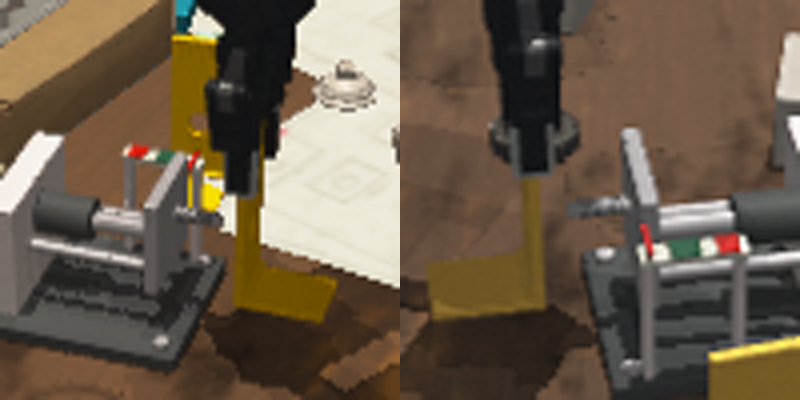

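The view shows the hole at (321,274) and the stud tip at (328,238). The bracket must go 3 mm to tool +y and about 1 mm down. I correct that, then enter the stud.

step_arm:
  targets:
    - [[0,0.01,0.004],[0,0,0]]
    - [[0,0.01,0.004],[0,0,0]]
    - [[0.02,0.01,0.004],[0,0,0]]
    - [[0.04,0.01,0.004],[0,0,0]]
    - [[0.06,0.01,0.004],[0,0,0]]
    - [[0.08,0.01,0.004],[0,0,0]]
    - [[0.1,0.01,0.004],[0,0,0]]
    - [[0.12,0.01,0.004],[0,0,0]]
    - [[0.12,0.01,0.004],[0,0,0]]
    - [[0.12,0.01,0.004],[0,0,0]]

```text
time_s: 5.9
position: [0.5205, -0.0755, 0.121]
tool_rot: [[0.985, 0.17, -0.0], [0.17, -0.985, 0.0], [-0.0, -0.0, -1.0]]
ft_force: [-0.2, -0.6, -2.4]
grip_width: 0.0418
gripper_force: 102.2
```

```bash
python3 - <<'E'
from h import *
d=grab('wrist','w4'); s=env.observe(); print(s['time_s'],s['position'],s['tool_rot'].round(4).tolist(),s['ft_force'])
stud(d,s,(0,640,0,480))
W,L,m=bracket(d,s); q=L[m]; print('br',np.percentile(q,[1,50,99],axis=0).round(4).tolist())
E
```

```text
5.95 [ 0.52018616 -0.07555091  0.12105458] [[0.9855, 0.1698, -0.0005], [0.1698, -0.9855, 0.0001], [-0.0005, -0.0002, -1.0]] [-0.44109961 -0.7684527  -2.88587098]
plate
 world 6803 [534.8 -74.1] [25.8 69.8] 9.59 0.1099
 tool xy pct [[0.0022, -0.0324, 0.0036], [0.0212, 0.0007, 0.0112], [0.0271, 0.0344, 0.0168]]
stud n 2225 tool pct [[-0.0011, -0.019, 0.0213], [0.0028, 0.0007, 0.032], [0.0091, 0.0202, 0.0494]] Q [[-0.0181, -0.0195, 0.0716], [-0.0142, -0.0, 0.0891], [-0.0078, 0.0196, 0.0997]]
br [[-0.0026, -0.0197, -0.033], [0.0028, 0.0007, -0.013], [0.0037, 0.0215, 0.046]]
```

View pics/w4.png

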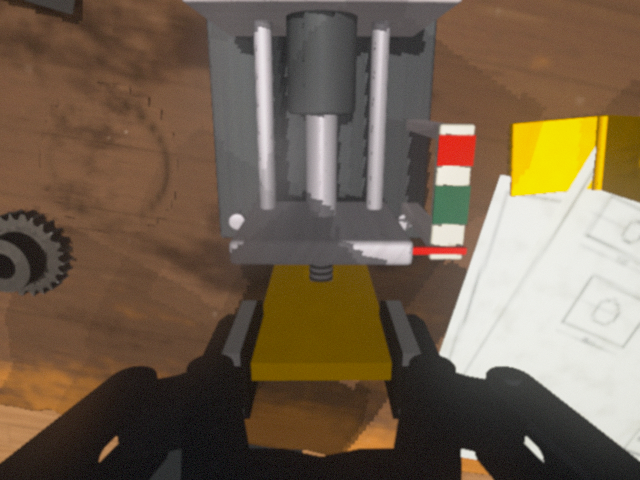

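The stud passes through the hole centrally, with no side force. I press on slowly.

step_arm:
  targets:
    - [[0.015,0,0],[0,0,0]]
    - [[0.03,0,0],[0,0,0]]
    - [[0.04,0,0],[0,0,0]]
    - [[0.05,0,0],[0,0,0]]
    - [[0.06,0,0],[0,0,0]]
    - [[0.067,0,0],[0,0,0]]
    - [[0.073,0,0],[0,0,0]]
    - [[0.08,0,0],[0,0,0]]
    - [[0.08,0,0],[0,0,0]]
    - [[0.08,0,0],[0,0,0]]

```text
time_s: 6.78
position: [0.5437, -0.0716, 0.1212]
tool_rot: [[0.986, 0.17, -0.001], [0.17, -0.986, -0.0], [-0.001, -0.0, -1.0]]
ft_force: [-3.8, -1.4, -1.0]
grip_width: 0.0421
gripper_force: 102.4
```

```bash
cat > chk.py <<'E'
from h import *
import sys
d=grab('wrist',sys.argv[1]); s=env.observe(); print(s['time_s'],s['position'],s['tool_rot'].round(4).tolist(),s['ft_force'],s['wrist_torque'],s['grip_width'])
W,L,m=bracket(d,s); q=L[m]; print('br',np.percentile(q,[1,50,99],axis=0).round(4).tolist())
c,n=np.cos(np.radians(9.77)),np.sin(np.radians(9.77)); Q=(W-np.array([.537,-.0733,0]))@np.array([[c,-n,0],[n,c,0],[0,0,1]])
p=(abs(Q[...,2]-.110)<.004)&(abs(abs(Q[...,1])-.030)<.004)&(Q[...,0]>-.01)&(Q[...,0]<.06)&~(yellow(d)>0); a=Q[p]; 
for sg in(-1,1):
    b=a[a[:,1]*sg>0]; print('plate side',sg,len(b),np.percentile(b[:,0],[2,50,98]).round(4) if len(b) else '')
b=q[(q[:,0]>-.0005)&(q[:,2]<.01)]; c=np.linalg.lstsq(np.c_[np.ones(len(b)),b[:,1:]],b[:,0],rcond=None)[0]; print('back plane',c)
E
python3 chk.py w5
```

```text
6.8333 [ 0.54372185 -0.07164785  0.12115541] [[0.9855, 0.1696, -0.0006], [0.1696, -0.9855, -0.0001], [-0.0006, -0.0, -1.0]] [-3.83620342 -1.47365093 -1.33318237] [-0.39602783  0.7355116  -0.05142576] 0.04167667703872285
br [[-0.0029, -0.0193, -0.0331], [0.0025, 0.001, -0.0207], [0.0034, 0.0212, 0.0114]]
plate side -1 512 [0.0101 0.0155 0.0194]
plate side 1 502 [0.0102 0.0156 0.0195]
back plane [0.00261859 0.00087085 0.01206841]
```

step_arm:
  targets:
    - [[0.008,0,0],[0,0,0]]
    - [[0.016,0,0],[0,0,0]]
    - [[0.024,0,0],[0,0,0]]
    - [[0.03,0,0],[0,0,0]]
    - [[0.034,0,0],[0,0,0]]
    - [[0.034,0,0],[0,0,0]]
    - [[0.034,0,0],[0,0,0]]
    - [[0.034,0,0],[0,0,0]]

```text
time_s: 7.5
position: [0.5529, -0.07, 0.1212]
tool_rot: [[0.986, 0.17, -0.003], [0.17, -0.986, -0.0], [-0.003, -0.0, -1.0]]
ft_force: [-8.6, -3.2, 1.4]
grip_width: 0.0418
gripper_force: 102.6
```

```bash
python3 chk.py w6; python3 - <<'E'
from h import *
# baseline tilt vs. now, back-face strip 
s=env.observe(); R0=s['tool_rot']
pos={'w4':[.52018616,-.07555091,.12105458],'w5':[.54372185,-.07164785,.12115541],'w6':s['position']}
for t,p in pos.items():
    d=dict(np.load(t+'.npz')); W=world(d); L=(W-p)@R0; m=cv2.erode(yellow(d),np.ones((5,5)))>0
    q=L[m&(abs(L[...,1])<.016)&(L[...,2]>-.028)&(L[...,2]<.006)&(L[...,0]>.0005)&(L[...,0]<.008)]
    c=np.linalg.lstsq(np.c_[np.ones(len(q)),q[:,1:]],q[:,0],rcond=None)[0]; print(t,len(q),c)
g=grab('scene','s6'); g2=grab('side','d6')
def proj(d,P): return cv2.projectPoints(np.array(P,float).reshape(1,3),d['rvec'],d['tvec'],d['intrinsics'],d['D'])[0].ravel()
a=proj(g,(.55,-.08,.09)).astype(int); b=proj(g2,(.55,-.08,.09)).astype(int)
c=lambda i,p:cv2.resize(i['img'][p[1]-50:p[1]+50,p[0]-50:p[0]+50,::-1],(400,400),interpolation=cv2.INTER_CUBIC)
cv2.imwrite('pics/c6.png',np.hstack([c(g,a),c(g2,b)]))
E
```

```text
7.55 [ 0.55287556 -0.07006687  0.12114376] [[0.9855, 0.1695, -0.0028], [0.1695, -0.9855, -0.0003], [-0.0028, -0.0002, -1.0]] [-8.81070002 -3.71403795  1.35754454] [-0.56074589  1.54009727 -0.05403143] 0.04190553542507163
br [[-0.0028, -0.0192, -0.0331], [0.0025, 0.001, -0.0208], [0.0034, 0.0212, 0.0113]]
plate side -1 506 [0.0194 0.0248 0.0284]
plate side 1 494 [0.0194 0.0248 0.0285]
back plane [0.00251601 0.00092052 0.00751288]
w4 4616 [ 0.00286805  0.00175643 -0.00513678]
w5 4573 [ 0.00247181  0.00107668 -0.01120642]
w6 4537 [ 0.00237496  0.00074917 -0.01747986]
```

View pics/c6.png

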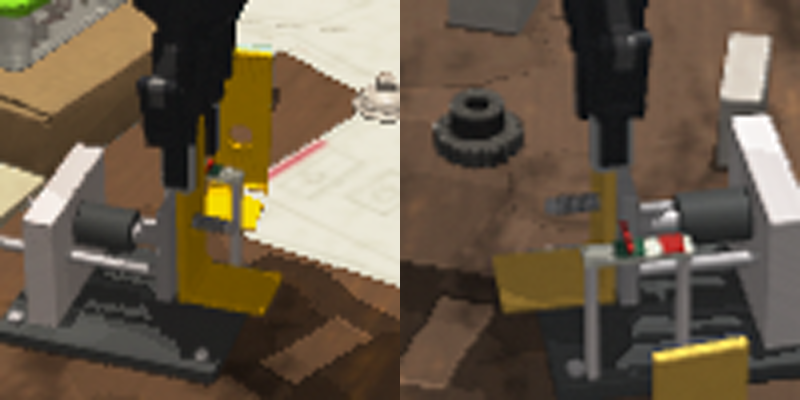

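The pointer is at green in the side view, at (630,240) of the crop. The plate is about 19.5 mm back and the force about 9.4 N. The bracket's back shows a lean of about 0.9° (bottom lagging), because it is pushed above the plate. I pitch the tool 1.6° so it lies flat.

step_arm:
  targets:
    - [[0,0,0],[0,0.008,0]]
    - [[0,0,0],[0,0.016,0]]
    - [[0,0,0],[0,0.024,0]]
    - [[0,0,0],[0,0.03,0]]
    - [[0,0,0],[0,0.036,0]]
    - [[0,0,0],[0,0.036,0]]
    - [[0,0,0],[0,0.036,0]]
    - [[0,0,0],[0,0.036,0]]
  grip_force: 115

```text
time_s: 8.32
position: [0.5526, -0.07, 0.1211]
tool_rot: [[0.985, 0.17, 0.024], [0.169, -0.986, 0.005], [0.025, -0.0, -1.0]]
ft_force: [-9.4, -2.7, 1.2]
grip_width: 0.0415
gripper_force: 116.0
```

```bash
cat > tilt.py <<'E'
from h import *
import sys
# world slope dx/d(down) of the back face; biased by about -.004 as seen in w4
c,n=np.cos(np.radians(9.77)),np.sin(np.radians(9.77))
for t in sys.argv[1:]:
    d=dict(np.load(t+'.npz')); Q=(world(d)-np.array([.537,-.0733,0]))@np.array([[c,-n,0],[n,c,0],[0,0,1]])
    m=cv2.erode(yellow(d),np.ones((5,5)))>0
    m&=(abs(Q[...,1])<.016)&(Q[...,2]>.115)&(Q[...,2]<.149)&(Q[...,0]>-.03)&(Q[...,0]<.04)
    q=Q[m]; q=q[q[:,0]>np.percentile(q[:,0],50)-.003]
    k=np.linalg.lstsq(np.c_[np.ones(len(q)),q[:,1],.132-q[:,2]],q[:,0],rcond=None)[0]; print(t,len(q),k.round(4))
E
python3 chk.py w7; python3 tilt.py w4 w5 w6 w7
```

```text
8.3667 [ 0.55262408 -0.07010035  0.12105442] [[0.9852, 0.1695, 0.0244], [0.1695, -0.9855, 0.0045], [0.0248, -0.0003, -0.9997]] [-8.49632811 -3.41154811  2.13990611] [-0.73492444  1.90632019 -0.14893897] 0.041519287476155194
br [[-0.0027, -0.0191, -0.033], [0.0024, 0.001, -0.0208], [0.0035, 0.0211, 0.0111]]
plate side -1 504 [0.0191 0.0244 0.0282]
plate side 1 493 [0.0191 0.0243 0.0282]
back plane [ 0.00230953  0.00015821 -0.00230439]
w4 4613 [-0.014  -0.0018 -0.0082]
w5 4568 [ 0.0095 -0.001  -0.0142]
w6 4524 [ 0.0188 -0.0008 -0.0201]
w7 4425 [ 0.0181 -0.0006 -0.0055]
```

The bracket turned 0.84° and then met the plate flat: its slope now matches upright, and the wrist moment rose 0.37 N m, so the pressure sits near mid-plate. I hold for a moment and check for drift.

step_arm:
  targets:
    - [[0,0,0],[0,0,0]]
    - [[0,0,0],[0,0,0]]
    - [[0,0,0],[0,0,0]]
    - [[0,0,0],[0,0,0]]
    - [[0,0,0],[0,0,0]]
    - [[0,0,0],[0,0,0]]
    - [[0,0,0],[0,0,0]]
    - [[0,0,0],[0,0,0]]
    - [[0,0,0],[0,0,0]]
    - [[0,0,0],[0,0,0]]

```text
time_s: 9.2
position: [0.5526, -0.0701, 0.1211]
tool_rot: [[0.985, 0.17, 0.024], [0.17, -0.986, 0.005], [0.025, -0.0, -1.0]]
ft_force: [-8.3, -3.6, 1.5]
grip_width: 0.0415
gripper_force: 116.0
```

```bash
python3 chk.py w8; python3 tilt.py w7 w8; python3 -c "
from rig import close_job
print(close_job())"
```

```text
9.25 [ 0.55262498 -0.07007344  0.12105393] [[0.9852, 0.1695, 0.0243], [0.1695, -0.9855, 0.0045], [0.0247, -0.0003, -0.9997]] [-9.26700733 -2.93333389  2.02494617] [-0.69163807  1.88671737 -0.1904423 ] 0.04141624059692932
br [[-0.0026, -0.0191, -0.033], [0.0024, 0.0007, -0.021], [0.0035, 0.021, 0.0113]]
plate side -1 506 [0.0191 0.0243 0.0282]
plate side 1 491 [0.019  0.0243 0.0282]
back plane [ 0.00232187  0.00027724 -0.0019899 ]
w7 4425 [ 0.0181 -0.0006 -0.0055]
w8 4425 [ 0.0182 -0.0007 -0.0057]
the job is handed in; nothing more can be done
None
```

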